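# Release the cam lock and slide the board home

## Task

On the light-grey circuit-board test fixture, first swing the red lever of the cam lock round until it points straight away from the board carriage, over the green stripe, so that the cam's low point faces the carriage; only then push the yellow plate to slide the carriage forward until it is fully home against its stops. Just push with the fingertips or the outside of the fingers and lift nothing; leave the circuit board lying in its nest, leave the other things on the bench where they are, and finish clear of everything.

Things in the scene. Friction and masses are not known exactly. Their poses are not given: they have to be found in the camera images.
- cam_axis (a point): Point on the upright axis of the cam lock, 60 mm above the bench, at mid-height of the lever. Fixed to the base, does not turn with the cam: x is the level direction in which the carriage is pushed home, z is up. The cam is a steel disc of 28 mm radius set 16 mm off this axis, 16 to 40 mm above the bench, with a red lever on top.
- fixture: Fixed light-grey aluminium base of the test fixture, 240 x 150 mm, top 12 mm above the bench, axes as cam_axis. Origin on the bench 40.5 mm behind (-x of) the cam axis; the base runs from x = -115 to +125 mm. A green stripe at x = 93 to 123, y = 0 shows where the lever points with the cam low. Stops and black contact blocks beside the carriage rise to at most 40 mm.
- cam (a joint): Angle of cam and lever, rad. 0: cam low point faces the carriage, lever points along +x of cam_axis, away from the carriage, over the green stripe. Positive: counter-clockwise from above (pi/2: towards +y; near pi: back over the carriage, which is blocked). Starts at 2.2 to 2.95; end stops at -0.5 and 3.05, none at 0. Stiff: 0.35 N m of friction (7 N at 50 mm out); stays where left.
- lever_end (a point): Axis of the round end (18 mm diameter, 48 to 78 mm above the bench) of the red lever, 72 mm out from the cam axis, 60 mm up; its x axis points outward along the lever. The lever is a straight bar 14 mm wide with flat upright sides, 48 to 72 mm above the bench, from the cam axis to 75 mm out (81 mm with the round end), higher than all beneath it.
- carriage (a joint): Position of the carriage (follower slide) along +x of cam_axis, m: 0 fully back (start), 0.031 fully home against the stops. With the cam as it starts, the carriage's steel nose meets the cam after 1.5 to 9 mm. It slides with about 2 N of friction, has no spring and stays where it is left.
- push_face (a point): Centre of the rear face of the yellow upright push plate at the back of the carriage, 46 mm above the bench; x is the push direction. The plate is 56 mm wide, 10 mm thick, from 16 to 66 mm above the bench. At the start this face is 140.5 mm behind the cam axis, on the line through it along x. The base reaches 15 mm behind the face.
- nest (a point): Centre of the floor of the nest in the black carriage deck (70 mm long, 104 mm wide, nest floor 30 mm above the bench, rims 35 mm); moves with the carriage, 45 mm ahead of push_face.
- board_mid (a point): Centre of the loose green circuit board, 54 x 86 x 3 mm with parts up to 11 mm high (the highest 41 mm above the bench), lying in the nest with 2 to 3 mm of play. z is its upper side.
- spool: Solder spool, blue flanges, 58 mm diameter, 48 mm high, upright; origin under its centre. Leave alone.
- flux_jar: Small jar with orange cap, 52 mm diameter, 60 mm high; origin under its centre. Leave alone.
- pen_cup: White cup holding three pens, 72 mm diameter, about 102 mm high with the pens; origin under its centre. Leave alone.
- screwdriver: Screwdriver, 170 mm long, lying along its x axis; origin at its middle on the bench. Leave alone.
- tweezers: Steel tweezers, 133 mm long, lying along its x axis; origin near the middle on the bench. Leave alone.
- cutters: Side cutters with yellow handles, 130 mm long, lying along its x axis; origin near the middle on the bench. Leave alone.
- parts_tray: Grey divided parts tray, 100 x 70 x 28 mm; origin under its centre. Leave alone.
Things that resemble listed ones, but are neither listed nor needed, are in the scene too. What is shaped like the part that bears board_mid but brown or pink is not meant.

How it is judged:
On the way, in this order (a step that is already met when the one before it is completed fails the run):
1. The cam is turned to its low point while the carriage is still back (value of joint cam between -0.3 and 0.3 rad and value of joint carriage below 0.015 m), for 0.2 s.
2. The carriage is pushed fully home (value of joint cam between -0.3 and 0.3 rad and value of joint carriage above 0.029 m), for 0.2 s.
At the end, for the whole second after the job is handed in: The cam is within 0.3 rad of its low point, the carriage is within 2 mm of fully home, the board lies flat in its nest (within 10 mm of the nest's centre), and no bystander has moved 30 mm or more (all of step 2 and velocity of joint carriage below 0.005 m/s and distance between board_mid and nest below 0.01 m and angle between the z axis of board_mid and the z axis of nest, either way round below 0.1 rad and distance of each of spool, flux_jar, pen_cup, screwdriver, tweezers, cutters, parts_tray from where it was at the start of the episode below 0.03 m); the robot touches nothing.
It fails at once if The carriage is pushed or forced forward before the cam is turned low (value of joint carriage above 0.015 m and value of joint cam above 1 rad).
It fails at once if The circuit board is lifted or knocked out of its nest (z of board_mid in the frame of nest above 0.012 m or distance between board_mid and nest above 0.02 m).
It fails at once if A bystander is lifted (height (world z) of any of spool, flux_jar, pen_cup, screwdriver, tweezers, cutters, parts_tray above 0.03 m).
It fails at once if An upright bystander is tipped over (angle between any of spool, flux_jar, pen_cup's own z axis and vertical above 0.6 rad).
It fails at once if A bystander is knocked away (distance of any of spool, flux_jar, pen_cup, screwdriver, tweezers, cutters, parts_tray from where it was at the start of the episode above 0.03 m).
It also fails if it takes over 51 s, if anything falls off the work surface, if the arm or the gripper's body presses on something with over 40 N, if the wrist force passes 120 N, or if a joint passes its speed limit or range.

## Robot

A 6-joint arm with a two-finger parallel gripper is mounted at the origin on the work surface. World frame = base frame: x ahead of the robot, y to its left, z up, the work surface at z = 0. Lengths are in m, angles in rad, forces in N, time in s.
With the tool pointing down it reaches from about 0.35 to 0.8 m from the base axis. Payload 7.3 kg.
Tool frame: the origin (TCP) lies at the very end of the fingers, on their centre line; the grasp point (between the pads) lies 19 mm behind it; z points along the fingers, y is the line along which they close (so a half turn about z gives the same grasp; the last joint's range is limited). The gripper opens to 85 mm and grips with 20 to 120 N. Pads are 22 mm wide; open, the fingers measure 114 mm over their backs; the gripper's body (76 mm by 85 mm) begins 54 mm behind the grasp point. The pads swing forward as they close: fully open they stand 13 mm farther back than shut.
Start: joints at [1.142, 0.342, 1.524, -0, 1.275, -0.146], TCP at [0.146, 0.504, 0.231] pointing down, gripper open.
Joint ranges: [-2.53, 2.53], [-0.77, 2.02], [0.04, 2.7], [-1, 4.14], [0.28, 2.66], [-3.11, 3.11]. Speed limits (rad/s): [2.57, 2.57, 3.14, 3.14, 3.14, 3.14].

## Interface

Orientations are given as a unit quaternion [w, x, y, z].
In Python, from rig import read_state, snapshot, camera_params, sign_off gives the robot as it stands.
- The arm moves only by the tool jog_arm, never from a script. Its argument "series" is a list of rows, each an object of numbers: "x", "y", "z": the shift along the world's x, y, z in mm; "roll": the turn about the world's z in rad; "jaw": the finger opening in mm, from 0 to 85.4. A call has 1 to 12 rows; each row shifts and turns the commanded pose from where the row before left it; what a row does not reach is not made up. A row lasts 1/12 s, in which the tool goes at most 41.7 mm and 7.16 degrees, less where a joint would pass 70% of its speed; a pose out of reach is approached as far as the arm can. A call with a gripper value outside its range is refused whole. The fingers move at their own pace and stop on an object; "squeeze" is the grip in N (left out, the last holds). Time passes only in rows, so rows that do not move let the fingers close. It gives the time, the measured TCP pose, the force, the opening and the grip force at its end, in the units of the state.
- read_state(): the state, without advancing time (a new reading comes with each control period).
- snapshot(name): name is "side" or "top"; returns the picture (480x640x3 uint8, red, green, blue); there is no depth.
- camera_params(name): a dict with "fx", "fy", "cx", "cy" (pixels), "cam_to_world" (4x4, takes a point from camera to world coordinates). Camera axes: x right, y up, looking along -z (the intrinsics and any distortion apply to the point x, -y, -z); pixel columns grow to the right and rows downward; lengths in m; the calibration is good to about 2 mm. A picture is of the moment at which its call begins. camera_params takes no time and is no camera call.
- sign_off(): hands the job in; it is judged then, once.
The state is a dict: "clock": time; "qpos": joint angles; "qd": joint speeds; "joint_efforts": joint torques, N m; "tcp_pos": TCP position; "ee_rot": TCP orientation; "force": force on the tool from outside, world axes, zero at the start; "ft_torque": the same for the moment, N m; "grip_width": finger opening in m; "gripper_force": force on a finger pad.
Only numpy, scipy, OpenCV 4.12 (cv2) and the standard library are available. Lean on these libraries where they do the work, as an engineer would, in place of code of your own. Each camera call takes 0.05 s, during which the arm holds its last target. There are 200 camera calls.

## Working session

There is one attempt and no reset: what is moved stays moved. The work goes in short steps, Python scripts to look and compute and a tool call to move; the robot and the scene stay as the last step left them, time stands still between calls to the robot, and variables do not carry over. Pictures are saved under pics/ and viewed, at most 10 in all, crops included, and the job is handed in when it is done.

Besides the shell and the picture viewer there is one more tool, called after ">>>" by a JSON object that holds its "name" and its "arguments". jog_arm: Moves the arm, as the interface text tells. Its arguments: {"type":"object","properties":{"series":{"type":"array"},"squeeze":{"type":"number"}},"required":["series"]}

```bash
mkdir -p pics; cat > h.py <<'E'
import numpy as np, cv2
from rig import *
def snap(n,f):
    im=snapshot(n); cv2.imwrite('pics/'+f,im[:,:,::-1]); return im
def ray(n,u,v,z):
    c=camera_params(n); T=np.array(c['cam_to_world'])
    d=T[:3,:3]@np.array([(u-c['cx'])/c['fx'],-(v-c['cy'])/c['fy'],-1]); o=T[:3,3]
    return o+d*(z-o[2])/d[2]
def proj(n,p):
    c=camera_params(n); T=np.array(c['cam_to_world'])
    q=T[:3,:3].T@(np.array(p)-T[:3,3]); return [c['cx']+c['fx']*q[0]/-q[2], c['cy']-c['fy']*q[1]/-q[2]]
E
python3 - <<'E'
from h import *
snap('top','t0.png');snap('side','s0.png')
for n in('top','side'): print(camera_params(n))
print(read_state())
E
```

```text
{'fx': 527.3647845262918, 'fy': 527.3647845262918, 'cx': 320.6656655205852, 'cy': 239.86010976659455, 'cam_to_world': array([[ 0.0168785 ,  0.99781257, -0.06391553,  0.47065342],
       [-0.99977807,  0.01764865,  0.01150412,  0.00533729],
       [ 0.01260698,  0.06370717,  0.997889  ,  1.29601805],
       [ 0.        ,  0.        ,  0.        ,  1.        ]])}
{'fx': 563.9795172438697, 'fy': 563.9795172438697, 'cx': 322.9129697469772, 'cy': 239.13899159930108, 'cam_to_world': array([[ 0.99916005,  0.03248172, -0.02498259,  0.48413329],
       [-0.03950504,  0.60154451, -0.79786186, -1.34649036],
       [-0.01088779,  0.79817864,  0.60232244,  1.07375867],
       [ 0.        ,  0.        ,  0.        ,  1.        ]])}
{'clock': 0.1, 'qpos': array([ 1.14196635e+00,  3.42668666e-01,  1.52494284e+00, -5.58523551e-05,
        1.27540352e+00, -1.46007862e-01]), 'qd': array([ 0.00192495, -0.0011925 , -0.00179189, -0.0012978 ,  0.00192247,
        0.0004368 ]), 'joint_efforts': array([ 2.80888533e-03, -4.34448230e+01, -2.46490753e+01, -1.13137125e-04,
        4.72334999e-03, -1.05351060e-05]), 'tcp_pos': array([0.14635318, 0.5038024 , 0.2306799 ]), 'ee_rot': array([-1.75991073e-04,  1.40932123e-01,  9.90019005e-01, -6.89586375e-04]), 'force': array([ 0.29071505, -0.23832298, -0.36965283]), 'ft_torque': array([ 0.05290308, -0.00847688, -0.01857321]), 'gripper_force': 0.0, 'grip_width': 0.0853526236106244}
```

View pics/t0.png

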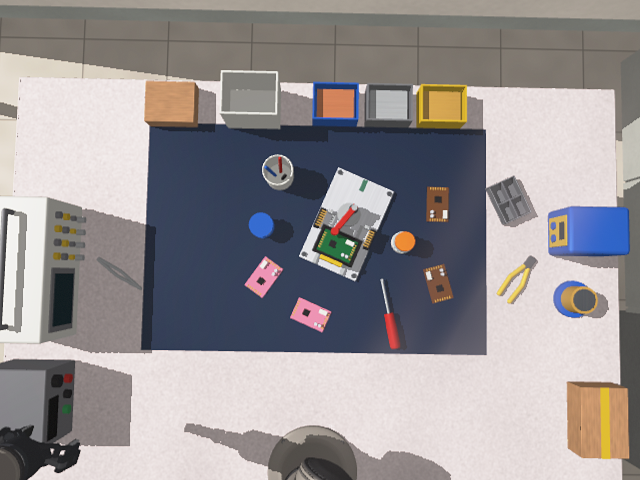

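View pics/s0.png

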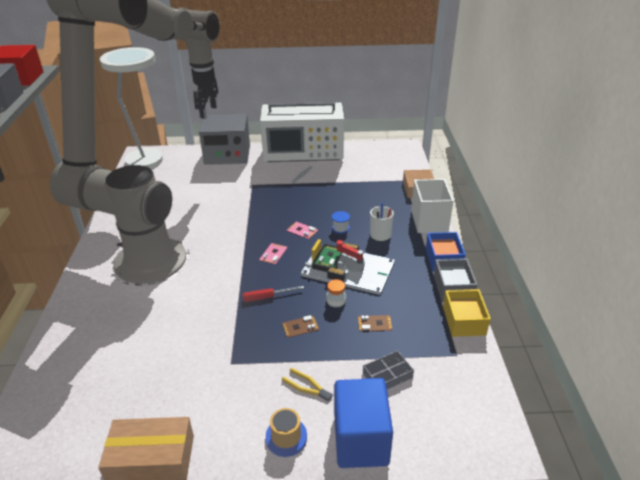

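The top view shows the fixture at about (347,224). The possible mix-ups are:
- **Board:** green at (335,244); pink decoys at (265,277) and (311,314), brown decoys at (437,204) and (437,284).
- **Red lever:** at (344,219); the screwdriver handle at (392,332) is also red.
- **Yellow plate:** at (330,264); the cutters at (518,280) and the bin at (442,105) are also yellow.
- **Green stripe:** at (363,185).

I choose the green board, the lever at (344,219) and the plate at (330,264), all on the light-grey base. Next is a measurement and a close crop.

```bash
python3 - <<'E'
from h import *
im=cv2.imread('pics/t0.png'); x0,y0=290,155
c=im[y0:y0+140,x0:x0+120]; cv2.imwrite('pics/c0.png',cv2.resize(c,None,fx=4,fy=4,interpolation=cv2.INTER_CUBIC))
h=cv2.cvtColor(c,cv2.COLOR_BGR2HSV)
def blobs(nm,lo,hi,z):
    m=cv2.inRange(h,lo,hi); n,l,s,ce=cv2.connectedComponentsWithStats(m)
    for i in range(1,n):
        if s[i,4]>=25:
            p=np.argwhere(l==i)[:,::-1].astype(np.float32); r=cv2.minAreaRect(p)
            print(nm,s[i,4],ce[i]+[x0,y0],'rect',np.round(cv2.boxPoints(r)+[x0,y0],1).tolist(),'w',ray('top',*(ce[i]+[x0,y0]),z).round(4))
            for b in cv2.boxPoints(r): print('   ',ray('top',*(b+[x0,y0]),z).round(4)[:2])
blobs('red',(0,150,100),(6,255,255),.072)
blobs('green',(40,80,40),(85,255,255),.013)
blobs('yellow',(20,130,120),(34,255,255),.066)
blobs('grey',(0,0,150),(180,40,255),.012)
E
```

```text
red 177 [341.62711864 222.06214689] rect [[329.0, 231.3], [350.2, 207.6], [355.6, 212.4], [334.3, 236.1]] w [ 0.5915 -0.057   0.072 ]
    [ 0.5694 -0.0278]
    [ 0.6258 -0.0766]
    [ 0.6147 -0.0893]
    [ 0.5584 -0.0404]
green 41 [363.12195122 185.31707317] rect [[359.4, 189.3], [363.5, 179.8], [366.9, 181.2], [362.8, 190.8]] w [ 0.6889 -0.1115  0.013 ]
    [ 0.6788 -0.1025]
    [ 0.7026 -0.1123]
    [ 0.6992 -0.1207]
    [ 0.6754 -0.1109]
green 616 [335.73376623 245.83441558] rect [[315.5, 248.6], [324.8, 227.6], [358.3, 242.3], [349.0, 263.4]] w [ 0.5389 -0.0464  0.013 ]
    [0.5312 0.0027]
    [ 0.583 -0.019]
    [ 0.5484 -0.1013]
    [ 0.4967 -0.0794]
yellow 112 [330.4375     260.16071429] rect [[318.8, 257.8], [320.7, 253.4], [342.0, 262.6], [340.2, 266.9]] w [ 0.5024 -0.0324  0.066 ]
    [ 0.5075 -0.0052]
    [ 0.5177 -0.0094]
    [ 0.4972 -0.0596]
    [ 0.487  -0.0554]
grey 31 [291.03225806 169.12903226] rect [[290.0, 161.0], [292.0, 161.0], [292.0, 176.0], [290.0, 176.0]] w [0.7259 0.0663 0.012 ]
    [0.7461 0.0693]
    [0.7461 0.0644]
    [0.7089 0.0636]
    [0.7088 0.0685]
[... 851 characters left out ...]
0.2112]
    [ 0.5238 -0.1836]
grey 43 [349.46511628 242.6744186 ] rect [[344.6, 242.8], [346.6, 238.8], [354.2, 242.6], [352.2, 246.6]] w [ 0.5473 -0.0799  0.012 ]
    [ 0.5467 -0.068 ]
    [ 0.5566 -0.0727]
    [ 0.5476 -0.0914]
    [ 0.5378 -0.0867]
grey 277 [337.19133574 269.00722022] rect [[316.2, 267.1], [319.2, 258.4], [358.3, 272.1], [355.3, 280.8]] w [ 0.4826 -0.0509  0.012 ]
    [4.864e-01 4.000e-04]
    [ 0.5077 -0.0067]
    [ 0.4759 -0.1024]
    [ 0.4547 -0.0952]
grey 29 [382.48275862 286.24137931] rect [[380.3, 279.1], [382.0, 278.8], [384.7, 293.9], [383.0, 294.2]] w [ 0.4426 -0.1616  0.012 ]
    [ 0.4598 -0.1561]
    [ 0.4606 -0.1601]
    [ 0.4243 -0.1671]
    [ 0.4235 -0.1631]
```

View pics/c0.png

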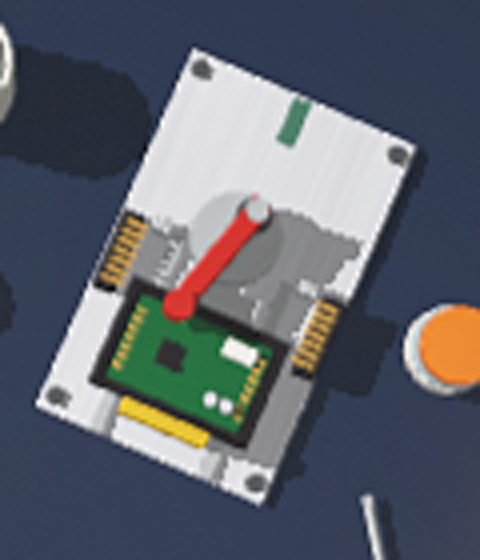

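The crop confirms the red lever, with its pivot at crop (258,208) and round end at (180,303), over the green board, plus the yellow plate at (163,420). The fixture yaw is about -22.4°, the cam axis is near (0.627,-0.085), and the lever is at about 165°. I'll push from its lower-right side.

>>> {"name": "jog_arm", "arguments": {"series": [{"x":21,"y":-29,"roll":-0.01,"jaw":0},{"x":21,"y":-29,"roll":-0.01,"jaw":0},{"x":21,"y":-29,"roll":-0.01,"jaw":0},{"x":21,"y":-29,"roll":-0.01,"jaw":0},{"x":21,"y":-29,"roll":-0.01,"jaw":0},{"x":21,"y":-29,"roll":-0.01,"jaw":0},{"x":21,"y":-29,"roll":-0.01,"jaw":0},{"x":21,"y":-29,"roll":-0.01,"jaw":0},{"x":21,"y":-29,"roll":-0.01,"jaw":0},{"x":21,"y":-29,"roll":-0.01,"jaw":0},{"x":21,"y":-29,"roll":-0.008,"jaw":0},{"x":21,"y":-29,"jaw":0}]}}

```text
schema error: expected keys x, y, z, roll, jaw
```

>>> {"name": "jog_arm", "arguments": {"series": [{"x":21,"y":-29,"jaw":0},{"x":21,"y":-29,"jaw":0},{"x":21,"y":-29,"jaw":0},{"x":21,"y":-29,"jaw":0},{"x":21,"y":-29,"jaw":0},{"x":21,"y":-29,"jaw":0},{"x":21,"y":-29,"jaw":0},{"x":20,"y":-37,"z":0,"jaw":0},{"z":-30,"jaw":0},{"z":-30,"jaw":0},{"z":-30,"jaw":0},{"jaw":0}]}}

```text
schema error: expected keys x, y, z, roll, jaw
```

All five keys are required in each row.

>>> {"name": "jog_arm", "arguments": {"series": [{"x":21,"y":-29,"z":0,"roll":-0.01,"jaw":0},{"x":21,"y":-29,"z":0,"roll":-0.01,"jaw":0},{"x":21,"y":-29,"z":0,"roll":-0.01,"jaw":0},{"x":21,"y":-29,"z":0,"roll":-0.01,"jaw":0},{"x":21,"y":-29,"z":0,"roll":-0.01,"jaw":0},{"x":21,"y":-29,"z":0,"roll":-0.01,"jaw":0},{"x":21,"y":-29,"z":0,"roll":-0.01,"jaw":0},{"x":21,"y":-29,"z":0,"roll":-0.01,"jaw":0},{"x":21,"y":-29,"z":0,"roll":-0.01,"jaw":0},{"x":21,"y":-29,"z":0,"roll":-0.01,"jaw":0},{"x":21,"y":-29,"z":0,"roll":-0.008,"jaw":0},{"x":21,"y":-29,"z":0,"roll":0,"jaw":0}]}}

```text
clock: 1.1
tcp_pos: [0.399, 0.1545, 0.2312]
ee_rot: [-0.0, 0.194, 0.981, 0.0]
force: [0.8, 0.8, -0.8]
grip_width: -0.0
gripper_force: 0.0
```

>>> {"name": "jog_arm", "arguments": {"series": [{"x":21,"y":-29,"z":0,"roll":0,"jaw":0},{"x":21,"y":-29,"z":0,"roll":0,"jaw":0},{"x":21,"y":-29,"z":0,"roll":0,"jaw":0},{"x":21,"y":-29,"z":0,"roll":0,"jaw":0},{"x":21,"y":-29,"z":0,"roll":0,"jaw":0},{"x":21,"y":-29,"z":0,"roll":0,"jaw":0},{"x":21,"y":-29,"z":0,"roll":0,"jaw":0},{"x":20,"y":-35,"z":0,"roll":0,"jaw":0},{"x":0,"y":0,"z":-30,"roll":0,"jaw":0},{"x":0,"y":0,"z":-30,"roll":0,"jaw":0},{"x":0,"y":0,"z":-30,"roll":0,"jaw":0},{"x":0,"y":0,"z":0,"roll":0,"jaw":0}]}}

```text
clock: 2.1
tcp_pos: [0.5617, -0.0811, 0.1351]
ee_rot: [-0.006, 0.194, 0.981, 0.001]
force: [-1.8, 0.6, -0.8]
grip_width: 0.0003
gripper_force: 0.0
```

```bash
python3 - <<'E'
from h import *
print({k:read_state()[k] for k in('clock','tcp_pos','ee_rot','qpos','force','grip_width')})
a=snap('top','t1.png')[150:300,270:430];b=snap('side','s1.png')[180:330,240:400]
cv2.imwrite('pics/c1.png',cv2.resize(np.hstack([a,b])[:,:,::-1],(800,375),interpolation=cv2.INTER_CUBIC))
E
```

```text
{'clock': 2.1, 'tcp_pos': array([ 0.56174549, -0.08114173,  0.13510857]), 'ee_rot': array([-6.00198316e-03,  1.94493100e-01,  9.80885366e-01,  5.56513994e-04]), 'qpos': array([-2.78535941e-01,  5.15795182e-01,  1.52905365e+00,  1.30165927e-04,
        1.10879879e+00, -1.45790247e+00]), 'force': array([-1.79304275,  0.64954134, -0.80561348]), 'grip_width': 0.00027238698388484616}
```

View pics/c1.png

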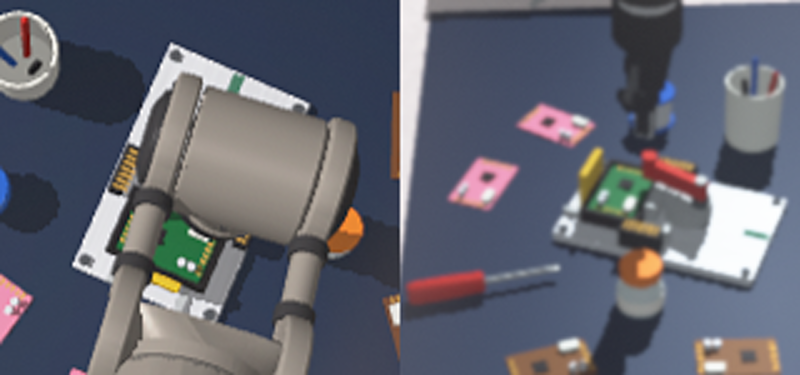

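The arm hides the lever in the top view, but the side view shows it at crop (650,157)-(705,190). The closed fingers are above it and clear. Next I'll check the lever in the side view and work out the arc.

```bash
cat >> h.py <<'E'
YAW=-0.391; CAM=np.array([.627,-.085])
def W(p): 
    c,s=np.cos(YAW),np.sin(YAW); return CAM+np.array([[c,-s],[s,c]])@np.array(p)
def wp(th,r=.052,extra=0):
    off=.007+.011*abs(np.sin(th))+.0145*abs(np.cos(th))+extra
    return W(r*np.array([np.cos(th),np.sin(th)])+off*np.array([-np.sin(th),np.cos(th)]))
E
python3 - <<'E'
from h import *
print(ray('top',335,230.75,.078),ray('top',354.5,207,.076),ray('side',340,242.5,.078), proj('side',(*W(.072*np.array([np.cos(2.88),np.sin(2.88)])),.078)))
prev=wp(2.88,extra=.012);print((prev*1000).round())
for d in range(165,-1,-11):
    p=wp(np.deg2rad(d));print(d,(p*1000).round(),((p-prev)*1000).round(1));prev=p
for n,z in(('spool',.048),('cup',.1)):pass
print('cup',ray('top',278,172,.09),'jar',ray('top',403,241,.06),'spool',ray('top',261,225,.048))
E
```

```text
[ 0.57041201 -0.04156999  0.078     ] [ 0.62688203 -0.08624302  0.076     ] [ 0.57439749 -0.04635098  0.078     ] [np.float64(338.31211955012117), np.float64(241.49596331840806)]
[564. -82.]
165 [571. -72.] [7.3 9.5]
154 [574. -63.] [2.7 9.7]
143 [579. -53.] [4.9 9.5]
132 [586. -44.] [7.3 8.7]
121 [596. -37.] [9.5 7.2]
110 [607. -32.] [11.3  5. ]
99 [619. -30.] [12.6  2.4]
88 [632. -30.] [12.2 -0.3]
77 [640. -30.] [ 8.4 -0.5]
66 [649. -33.] [ 8.8 -2.1]
55 [658. -36.] [ 8.9 -4. ]
44 [666. -43.] [ 8.4 -6.1]
33 [673. -51.] [ 7.4 -8.2]
22 [679. -61.] [  5.7 -10.1]
11 [683. -72.] [  3.4 -11.6]
0 [683. -85.] [  0.7 -12.5]
cup [0.70309717 0.09256161 0.09      ] jar [ 0.55056041 -0.20267841  0.06      ] spool [0.5834073  0.13308588 0.048     ]
```

>>> {"name": "jog_arm", "arguments": {"series": [{"x":0,"y":-1,"z":-25,"roll":0,"jaw":0},{"x":0,"y":0,"z":-25,"roll":0,"jaw":0},{"x":0,"y":0,"z":-22,"roll":0,"jaw":0},{"x":0,"y":0,"z":-10,"roll":0,"jaw":0},{"x":0,"y":0,"z":0,"roll":0,"jaw":0},{"x":0,"y":0,"z":0,"roll":0,"jaw":0}]}}

```text
clock: 2.7
tcp_pos: [0.5665, -0.083, 0.0609]
ee_rot: [0.001, 0.194, 0.981, -0.0]
force: [-0.3, -0.1, 0.4]
grip_width: -0.0003
gripper_force: 0.0
```

Lower it 8 mm and start the sweep.

>>> {"name": "jog_arm", "arguments": {"series": [{"x":0,"y":0,"z":-8,"roll":0,"jaw":0},{"x":2,"y":5,"z":0,"roll":0,"jaw":0},{"x":2,"y":6,"z":0,"roll":0,"jaw":0},{"x":2,"y":5,"z":0,"roll":0,"jaw":0},{"x":2,"y":5,"z":0,"roll":0,"jaw":0},{"x":2,"y":5,"z":0,"roll":0,"jaw":0},{"x":3,"y":4,"z":0,"roll":0,"jaw":0},{"x":0,"y":0,"z":0,"roll":0,"jaw":0}]}}

```text
clock: 3.37
tcp_pos: [0.5788, -0.0528, 0.0517]
ee_rot: [0.0, 0.194, 0.981, -0.001]
force: [-1.5, -3.6, -0.2]
grip_width: -0.0004
gripper_force: 1.6
```

>>> {"name": "jog_arm", "arguments": {"series": [{"x":7,"y":9,"z":0,"roll":0,"jaw":0},{"x":10,"y":7,"z":0,"roll":0,"jaw":0},{"x":11,"y":5,"z":0,"roll":0,"jaw":0},{"x":12,"y":2,"z":0,"roll":0,"jaw":0},{"x":12,"y":0,"z":0,"roll":0,"jaw":0},{"x":9,"y":-1,"z":0,"roll":0,"jaw":0},{"x":9,"y":-2,"z":0,"roll":0,"jaw":0},{"x":9,"y":-4,"z":0,"roll":0,"jaw":0},{"x":8,"y":-6,"z":0,"roll":0,"jaw":0},{"x":0,"y":0,"z":0,"roll":0,"jaw":0}]}}

```text
clock: 4.2
tcp_pos: [0.6646, -0.042, 0.0506]
ee_rot: [-0.002, 0.194, 0.981, 0.0]
force: [-4.0, 1.8, -0.2]
grip_width: 0.0002
gripper_force: 1.3
```

```bash
python3 - <<'E'
from h import *
a=snap('top','t2.png')[150:300,270:430];b=snap('side','s2.png')[180:330,240:400]
cv2.imwrite('pics/c2.png',cv2.resize(np.hstack([a,b])[:,:,::-1],(800,375),interpolation=cv2.INTER_CUBIC))
E
```

```text
(no output)
```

View pics/c2.png

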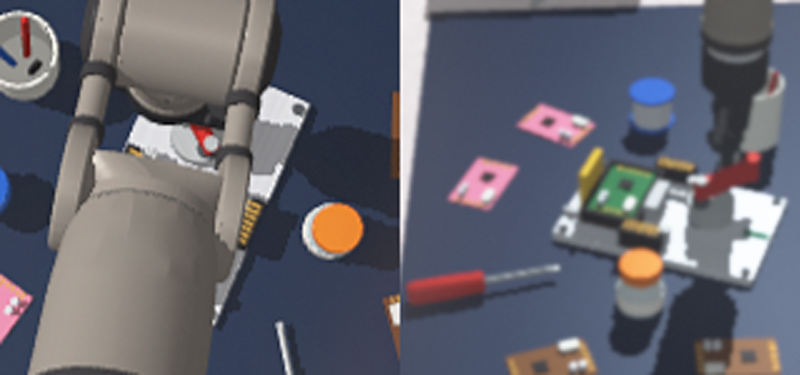

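The lever has followed the finger. In the side crop its end is at (752,160), about 45° from the stripe, and the carriage is still back. I'll continue to 0.

>>> {"name": "jog_arm", "arguments": {"series": [{"x":8,"y":-9,"z":0,"roll":0,"jaw":0},{"x":6,"y":-10,"z":0,"roll":0,"jaw":0},{"x":3,"y":-12,"z":0,"roll":0,"jaw":0},{"x":1,"y":-6,"z":0,"roll":0,"jaw":0},{"x":0,"y":-6,"z":0,"roll":0,"jaw":0},{"x":0,"y":0,"z":0,"roll":0,"jaw":0},{"x":0,"y":0,"z":0,"roll":0,"jaw":0}]}}

```text
clock: 4.88
tcp_pos: [0.6837, -0.0849, 0.0515]
ee_rot: [0.0, 0.194, 0.981, 0.0]
force: [0.1, 2.2, -1.0]
grip_width: -0.0001
gripper_force: 1.1
```

```bash
python3 - <<'E'
from h import *
a=snap('top','t3.png')[150:300,270:430];b=snap('side','s3.png')[180:330,240:400]
cv2.imwrite('pics/c3.png',cv2.resize(np.hstack([a,b])[:,:,::-1],(800,375),interpolation=cv2.INTER_CUBIC))
for d in(-15,0,15): print(d,proj('side',(*W(.072*np.array([np.cos(np.deg2rad(d)),np.sin(np.deg2rad(d))])),.078)))
E
```

```text
-15 [np.float64(381.09686098995815), np.float64(259.0883676630576)]
0 [np.float64(383.70577770968816), np.float64(255.33686240736733)]
15 [np.float64(384.5977195296901), np.float64(251.29289238633234)]
```

View pics/c3.png

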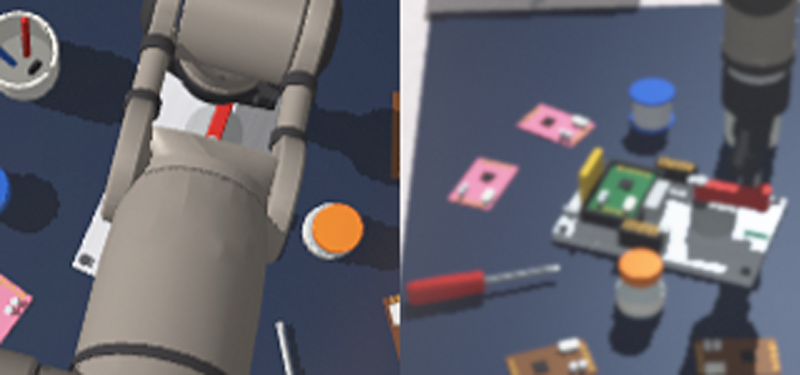

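The lever now lies over the stripe line. In the side crop its end is at (768,190), which is about 0 to 5°. I'll back off, rise, and travel to behind the yellow plate.

>>> {"name": "jog_arm", "arguments": {"series": [{"x":6,"y":14,"z":0,"roll":0,"jaw":0},{"x":0,"y":0,"z":35,"roll":0,"jaw":0},{"x":0,"y":0,"z":35,"roll":0,"jaw":0},{"x":0,"y":0,"z":35,"roll":0,"jaw":0},{"x":-32,"y":8,"z":0,"roll":0,"jaw":0},{"x":-32,"y":8,"z":0,"roll":0,"jaw":0},{"x":-32,"y":8,"z":0,"roll":0,"jaw":0},{"x":-32,"y":8,"z":0,"roll":0,"jaw":0},{"x":-32,"y":7,"z":0,"roll":0,"jaw":0},{"x":-32,"y":7,"z":0,"roll":0,"jaw":0},{"x":-34,"y":7,"z":0,"roll":0,"jaw":0},{"x":0,"y":0,"z":0,"roll":0,"jaw":0}]}}

```text
clock: 5.98
tcp_pos: [0.4573, -0.0166, 0.1559]
ee_rot: [-0.003, 0.194, 0.981, -0.0]
force: [0.1, 1.0, -0.1]
grip_width: 0.0001
gripper_force: 0.0
```

```bash
python3 - <<'E'
from h import *
print(read_state()['tcp_pos'])
a=snap('top','t4.png')[150:300,270:430];b=snap('side','s4.png')[180:330,240:400]
cv2.imwrite('pics/c4.png',cv2.resize(np.hstack([a,b])[:,:,::-1],(800,375),interpolation=cv2.INTER_CUBIC))
h=cv2.cvtColor(a,cv2.COLOR_RGB2HSV); m=cv2.inRange(h,(0,150,100),(6,255,255)); m[:, :50]=0
n,l,s,c=cv2.connectedComponentsWithStats(m); i=1+s[1:,4].argmax(); print(s[i])
vx,vy,x,y=cv2.fitLine(np.argwhere(l==i)[:,::-1].astype(np.float32),cv2.DIST_L2,0,.01,.01).ravel()
d=ray('top',x+270+vx*10,y+150+vy*10,.072)-ray('top',x+270,y+150,.072); print('lever mod pi',np.arctan2(d[1],d[0])-YAW)
E
```

```text
[ 0.45726531 -0.01656177  0.15592249]
[ 83  25  16  31 175]
lever mod pi 0.04270927966594179
```

View pics/c4.png

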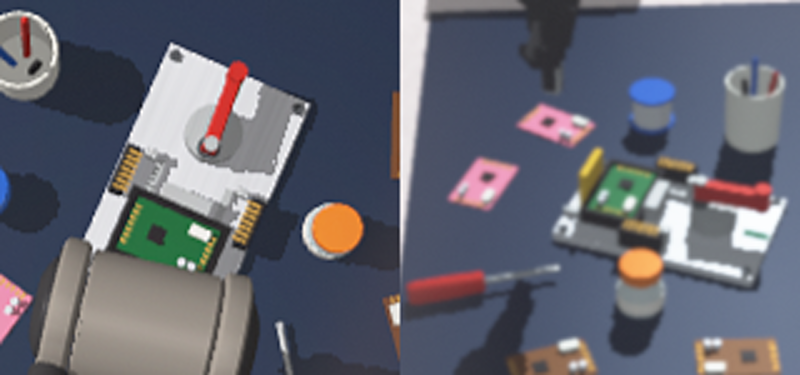

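The lever is at 0.04 rad, pointing over the stripe from (210,145) to (238,70), and the carriage is still back. Next I descend behind the plate.

>>> {"name": "jog_arm", "arguments": {"series": [{"x":0,"y":0,"z":-35,"roll":0,"jaw":0},{"x":0,"y":0,"z":-35,"roll":0,"jaw":0},{"x":0,"y":0,"z":-30,"roll":0,"jaw":0},{"x":0,"y":0,"z":-20,"roll":0,"jaw":0},{"x":0,"y":0,"z":0,"roll":0,"jaw":0},{"x":0,"y":0,"z":0,"roll":0,"jaw":0}]}}

```text
clock: 6.58
tcp_pos: [0.4646, -0.0189, 0.036]
ee_rot: [-0.0, 0.194, 0.981, -0.0]
force: [1.2, 0.3, 0.7]
grip_width: 0.0001
gripper_force: 0.0
```

>>> {"name": "jog_arm", "arguments": {"series": [{"x":5,"y":-2,"z":0,"roll":0,"jaw":0},{"x":5,"y":-2,"z":0,"roll":0,"jaw":0},{"x":4,"y":-2,"z":0,"roll":0,"jaw":0},{"x":4,"y":-2,"z":0,"roll":0,"jaw":0},{"x":4,"y":-1,"z":0,"roll":0,"jaw":0},{"x":4,"y":-2,"z":0,"roll":0,"jaw":0},{"x":4,"y":-2,"z":0,"roll":0,"jaw":0},{"x":4,"y":-1,"z":0,"roll":0,"jaw":0},{"x":4,"y":-2,"z":0,"roll":0,"jaw":0},{"x":4,"y":-1,"z":0,"roll":0,"jaw":0},{"x":3,"y":-1,"z":0,"roll":0,"jaw":0},{"x":0,"y":0,"z":0,"roll":0,"jaw":0}]}}

```text
clock: 7.58
tcp_pos: [0.5094, -0.0372, 0.0363]
ee_rot: [0.001, 0.194, 0.981, -0.0]
force: [-0.2, 0.8, 0.6]
grip_width: 0.0
gripper_force: 0.0
```

>>> {"name": "jog_arm", "arguments": {"series": [{"x":2,"y":-1,"z":0,"roll":0,"jaw":0},{"x":2,"y":-1,"z":0,"roll":0,"jaw":0},{"x":1,"y":0,"z":0,"roll":0,"jaw":0},{"x":0,"y":0,"z":0,"roll":0,"jaw":0},{"x":0,"y":0,"z":0,"roll":0,"jaw":0}]}}

```text
clock: 8.0
tcp_pos: [0.5137, -0.0389, 0.0363]
ee_rot: [0.0, 0.194, 0.981, 0.0]
force: [-1.5, -0.8, -0.2]
grip_width: 0.0
gripper_force: 0.4
```

>>> {"name": "jog_arm", "arguments": {"series": [{"x":1,"y":0,"z":0,"roll":0,"jaw":0},{"x":1,"y":-1,"z":0,"roll":0,"jaw":0},{"x":1,"y":0,"z":0,"roll":0,"jaw":0},{"x":0,"y":0,"z":0,"roll":0,"jaw":0}]}}

```text
clock: 8.33
tcp_pos: [0.5165, -0.0399, 0.0363]
ee_rot: [-0.0, 0.194, 0.981, -0.0]
force: [-2.5, -0.2, 0.4]
grip_width: -0.0004
gripper_force: 1.0
```

```bash
python3 - <<'E'
from h import *
print(read_state()['tcp_pos'],read_state()['force'])
b=snap('side','s5.png')[215:295,280:400]
cv2.imwrite('pics/c5.png',cv2.resize(b[:,:,::-1],(720,480),interpolation=cv2.INTER_CUBIC))
def yc(f):
    h=cv2.cvtColor(cv2.imread('pics/'+f)[230:270,285:330],cv2.COLOR_BGR2HSV); return np.argwhere(cv2.inRange(h,(20,130,120),(34,255,255)))[:,::-1].mean(0)+[285,230]
a,b=yc('s4.png'),yc('s5.png'); print(a,b,ray('side',*b,.046)-ray('side',*a,.046))
E
```

```text
[ 0.51645444 -0.03993021  0.03630647] [-2.49269888 -0.16744594  0.38633045]
[315.75675676 247.68918919] [325.65625 250.34375] [ 0.02877535 -0.01429221  0.        ]
```

View pics/c5.png

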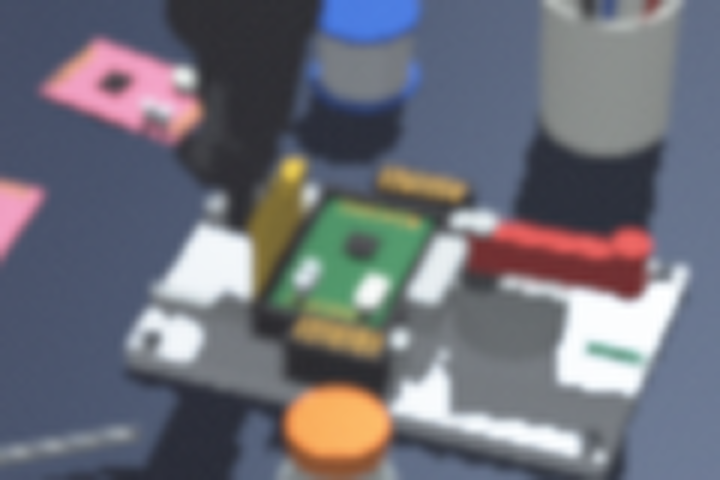

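The carriage is well forward, with the plate at crop (278,225) and the board in its nest, but the force is still only friction at 2.5 N. I'll creep on until the stop shows in the force.

>>> {"name": "jog_arm", "arguments": {"series": [{"x":1,"y":0,"z":0,"roll":0,"jaw":0},{"x":1,"y":-1,"z":0,"roll":0,"jaw":0},{"x":0,"y":0,"z":0,"roll":0,"jaw":0},{"x":0,"y":0,"z":0,"roll":0,"jaw":0}]}}

```text
clock: 8.72
tcp_pos: [0.5165, -0.0399, 0.0362]
ee_rot: [-0.002, 0.194, 0.981, 0.0]
force: [-8.3, 4.2, 5.6]
grip_width: -0.0003
gripper_force: 4.6
```

>>> {"name": "jog_arm", "arguments": {"series": [{"x":1,"y":0,"z":0,"roll":0,"jaw":0},{"x":1,"y":-1,"z":0,"roll":0,"jaw":0},{"x":0,"y":0,"z":0,"roll":0,"jaw":0},{"x":0,"y":0,"z":0,"roll":0,"jaw":0}]}}

```text
clock: 9.05
tcp_pos: [0.5164, -0.0399, 0.036]
ee_rot: [-0.005, 0.194, 0.981, 0.001]
force: [-15.3, 7.2, 12.0]
grip_width: 0.0004
gripper_force: 8.2
```

The tip has stopped while the force keeps rising along the push axis, so the carriage is on its stops. I'll withdraw straight back, then rise.

>>> {"name": "jog_arm", "arguments": {"series": [{"x":-5,"y":2,"z":0,"roll":0,"jaw":0},{"x":-14,"y":6,"z":0,"roll":0,"jaw":0},{"x":-20,"y":8,"z":0,"roll":0,"jaw":0},{"x":0,"y":0,"z":30,"roll":0,"jaw":0},{"x":0,"y":0,"z":38,"roll":0,"jaw":0},{"x":0,"y":0,"z":38,"roll":0,"jaw":0},{"x":-20,"y":30,"z":20,"roll":0,"jaw":0},{"x":-20,"y":30,"z":0,"roll":0,"jaw":0},{"x":-20,"y":30,"z":0,"roll":0,"jaw":0},{"x":0,"y":30,"z":0,"roll":0,"jaw":0},{"x":0,"y":0,"z":0,"roll":0,"jaw":0},{"x":0,"y":0,"z":0,"roll":0,"jaw":0}]}}

```text
clock: 10.05
tcp_pos: [0.422, 0.0954, 0.1629]
ee_rot: [0.001, 0.193, 0.981, 0.0]
force: [-0.6, -0.8, 0.3]
grip_width: -0.0
gripper_force: 0.0
```

```bash
python3 - <<'E'
from h import *
a=snap('top','t6.png')[150:300,270:430];b=snap('side','s6.png')[180:330,240:400]
cv2.imwrite('pics/c6.png',cv2.resize(np.hstack([a,b])[:,:,::-1],(800,375),interpolation=cv2.INTER_CUBIC))
print(read_state()['force'],read_state()['tcp_pos'])
E
```

```text
[-0.03291853  0.39196258 -0.69835193] [0.42218113 0.09388946 0.16253527]
```

View pics/c6.png

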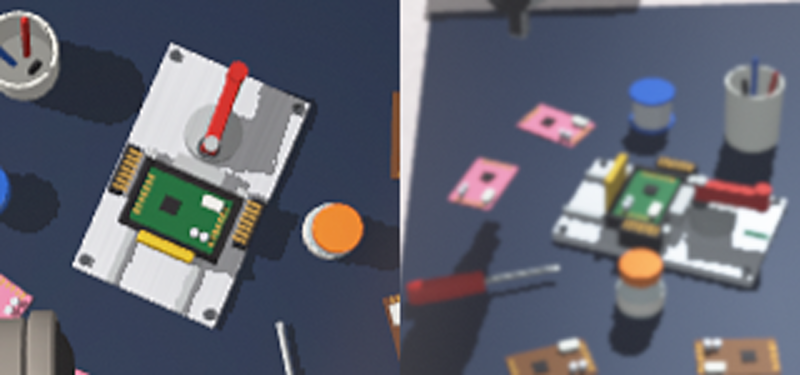

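The carriage is home between the contact blocks, with the plate at (165,247). The lever lies over the stripe with its end at (238,70), the board is in its nest, the other things are unmoved, and the arm is clear.

```bash
python3 -c "
from rig import *
print(sign_off())"
```

```text
the job is handed in; nothing more can be done
None
```

I swung the lever to about 0.04 rad over the green stripe, then pushed the carriage forward onto its stops. The board is still in its nest, the bystanders look unmoved, the arm is clear, and the job is handed in; no verdict came back.

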